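Put the blue-capped bottle back on its narrow stand

TASK

Pick up the white bottle with the blue cap and set it down upright on the cork disc on top of the narrow bottle stand, centred on the disc; do not drop it. Leave the brown bottle on the stand and the red-capped pot near it on the table where they are.

Things in the scene. Friction and masses are not known exactly. Their poses are not given: they have to be found in the camera images.
- blue_cap_bottle_center (a point): centre, half-way up, of the loose upright white bottle with a blue screw cap, standing on the table: round, 42 mm diameter, 64 mm tall (straight body in the lower two thirds, then a shoulder and a cap of 27 mm diameter), about 75 g; z axis up through the cap. The point is 32 mm above its underside. Grip it round the body.
- cork_disc_top (a point): centre of the upper face of the cork disc, 46 mm diameter and 3 mm thick, fixed near one end (either end) of the bottle stand, 42 mm from the middle of its plank; this face is 73 mm above the table, z up. The stand is fixed to the table: a pale grey plank 50 mm wide and 146 mm long, its top 70 mm above the table, on two 14 mm steel posts and a grey foot 70 x 146 x 14 mm, turned up to 26 degrees either way from lying along the world y axis.
- brown_bottle: loose brown bottle with a black cap, 38 mm diameter, 78 mm tall, about 85 g, standing on the other end of the stand's plank, 84 mm from the cork disc's centre (the line from it to the disc is the plank's length). Origin at the centre of its underside, z up. To be left standing there.
- red_cap_pot: loose white round pot with a red cap (the one in the open middle of the table; a like one at the back is fixed), 48 mm diameter, 52 mm tall, about 70 g, standing on the table 9 cm or more from the blue-capped bottle (centre to centre). Origin at the centre of its underside, z up. To be left alone.
Mind the look-alikes: they are no part of the job. What is shaped like the part that bears blue_cap_bottle_center but pink or turquoise is not meant.

How it is judged:
By the outcome, as a careful person would: the job done as asked, in the order asked, and still so for the second after the job is handed in, with the robot touching nothing.
It also fails if it takes over 38 s, if anything falls off the work surface, if the arm or the gripper's body presses on something with over 40 N, if the wrist force passes 120 N, or if a joint passes its speed limit or range.

ROBOT

A 6-joint arm with a two-finger parallel gripper is mounted at the origin on a cart in front of the work surface, level with it; the furniture and walls round the work are solid. World frame = base frame: x ahead of the robot, y to its left, z up, the work surface at z = 0. Lengths are in mm, angles in rad, forces in N, time in s.
With the tool pointing down it reaches from about 250 to 800 mm from the base axis. Payload 3.9 kg.
Tool frame: the origin (TCP) lies between the finger pads; the fingertips stand 8 mm ahead of it and the grasp point (between the pads) lies 11 mm behind it; z points along the fingers, y is the line along which they close (so a half turn about z gives the same grasp; the last joint's range is limited). The gripper opens to 85 mm and grips with 20 to 120 N. Pads are 22 mm wide; open, the fingers measure 114 mm over their backs; the gripper's body (76 mm by 85 mm) begins 54 mm behind the grasp point. The pads swing forward as they close: fully open they stand 13 mm farther back than shut.
Start: joints at [-1.257, 0.26, -0.138, 1.173, 0, 1.571], TCP at [162.05, -499.355, 239.304] pointing down, gripper open.
Joint ranges: [-2.78, 2.78], [-0.83, 1.72], [-1.28, 1.37], [-1.9, 2.12], [-1.57, 1.48], [-3.14, 3.14]. Speed limits (rad/s): [2.57, 2.57, 3.14, 3.14, 3.14, 3.14].

INTERFACE

Orientations are given as [roll, pitch, yaw] about the fixed x, y, z axes, in that order (R = Rz(yaw) Ry(pitch) Rx(roll)).
In Python, from rig import arm gives the robot as it stands. The module is installed in compiled form; this text tells all that it offers.
- The arm moves only by the tool send_rows, never from a script. Its argument "commands" is text: rows parted by semicolons, each of 5 numbers parted by spaces: the gripper command: -1 is shut, 1 is fully open, values between are in proportion, then the shift along the tool's x, y, z in m, then the turn about the tool's z in degrees. In form: grip dx dy dz twist; .... A call has 1 to 5 rows; each row is the pose to reach, as a shift and turn from the pose commanded when the call began, along the tool's axes at that moment; what a row does not reach only later rows make up. A row lasts 1/12 s, in which the tool goes at most 41.7 mm and 7.16 degrees, less where a joint would pass 70% of its speed; a pose out of reach is approached as far as the arm can. A call with a gripper value outside its range is refused whole. The fingers move at their own pace and stop on an object; the grip force is fixed at half the most. Time passes only in rows, so rows that repeat a pose let the fingers close. It gives the time, the measured TCP pose, the force, the opening and the grip force at its end, in the units of the state.
- arm.observe(): the state, without advancing time (a new reading comes with each control period).
- arm.grab_frame(name): name is "scene" or "top" or "wrist"; returns a dict with "pixels" (400x640x3 uint8, blue, green, red), "intrinsics" (3x3 intrinsics, pixels), "k1" (the pictures are not rectified: a ray, as slopes to the right and down, at radius r is drawn at 1 + k1 r^2 times it, then the intrinsics apply), "R" (3x3) and "t" (3): a world point X has camera coordinates R X + t. Camera axes: x right, y down, z forward; pixel columns grow to the right and rows downward; lengths in mm; the calibration is good to about 2 mm. A picture is of the moment at which its call begins. There is no depth.
- arm.hand_in(): hands the job in; it is judged then, once.
The state is a dict: "time": time; "joint_positions": joint angles; "joint_velocities": joint speeds; "effort": joint torques, N m; "eef_pos": TCP position; "orientation": TCP orientation; "ft_force": force on the tool from outside, world axes, zero at the start; "ft_torque": the same for the moment, N m; "grip_width": finger opening in mm; "gripper_force": force on a finger pad.
Only numpy, scipy, OpenCV 4.12 (cv2) and the standard library are available. Lean on these libraries where they do the work, as an engineer would, in place of code of your own. Each camera call takes 0.05 s, during which the arm holds its last target. There are 200 camera calls.

## Working session

There is one attempt and no reset: what is moved stays moved. The work goes in short steps, Python scripts to look and compute and a tool call to move; the robot and the scene stay as the last step left them, time stands still between calls to the robot, and variables do not carry over. Pictures are saved under pics/ and viewed, at most 10 in all, crops included, and the job is handed in when it is done.

Besides the shell and the picture viewer there is one more tool, called after ">>>" as name(argument=value, ...) on one line, values as JSON. send_rows: Moves the arm, as the interface text tells. Its arguments: {"type":"object","properties":{"commands":{"type":"string"}},"required":["commands"]}

```bash
mkdir -p pics; cat > h.py <<'E'
import numpy as np,cv2
from rig import arm
def grab(n,f=None):
    g=arm.grab_frame(n)
    if f: cv2.imwrite('pics/'+f+'.png',g['pixels'])
    return g
def ray(g,u,v):
    K=np.array(g['intrinsics']);k=g['k1']
    d=np.array([(u-K[0,2])/K[0,0],(v-K[1,2])/K[1,1]]);s=d.copy()
    for _ in range(20): s=d/(1+k*(s@s))
    R=np.array(g['R']);return -R.T@np.array(g['t']),R.T@np.array([s[0],s[1],1])
def plane(g,u,v,z):
    o,d=ray(g,u,v);return o+d*(z-o[2])/d[2]
def proj(g,X):
    c=np.array(g['R'])@X+np.array(g['t']);s=c[:2]/c[2];s=s*(1+g['k1']*(s@s));K=np.array(g['intrinsics'])
    return K[0,0]*s[0]+K[0,2],K[1,1]*s[1]+K[1,2]
E
python3 - <<'E'
from h import *
for n in ('scene','top'):
    g=grab(n,n+'0');print(n,ray(g,320,200),g['k1'])
s=arm.observe();print(s['time'],s['eef_pos'],s['orientation'],s['grip_width'])
E
```

```text
scene (array([-23.39603564, 377.91043322, 809.24209245]), array([ 0.5334078 , -0.39467049, -0.74861353])) -0.08700931203744712
top (array([311.03273899,   4.20695832, 921.93425448]), array([ 0.20846847,  0.00243928, -0.97815186])) -0.03933007527524088
0.1 [ 161.86512878 -498.77412799  238.52963702] [-3.13976291e+00  1.16614869e-05  3.13789804e-01] 85.35563967042042
```

View pics/top0.png

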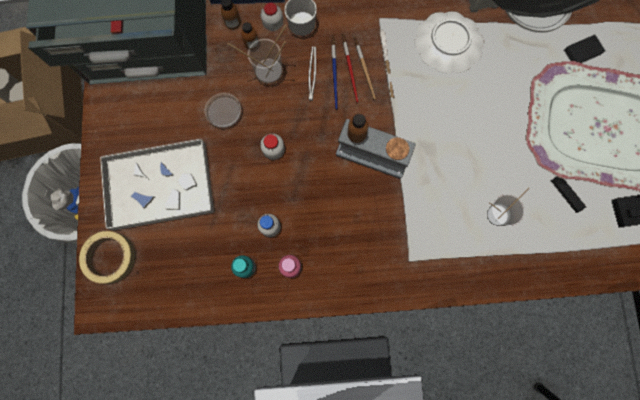

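View pics/scene0.png

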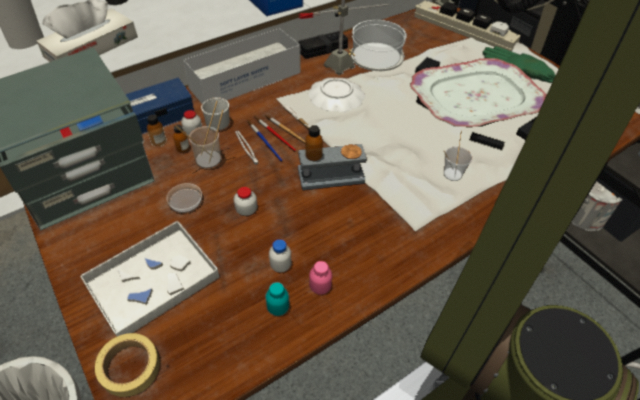

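The top view shows the blue-capped bottle at about (268,225), the pink one at (290,267), the turquoise one at (242,267), the red pot at (272,146), the cork at (398,148) and the brown bottle at (358,128). In the scene view the blue cap is at (280,246) and the cork at (351,151).

```bash
python3 - <<'E'
from h import *
W={'top':{'blue':(268,222,14,100,130,64),'cork':(398,148,18,5,20,73),'red':(271,142,14,170,8,52),'pink':(290,266,14,150,178,64),'teal':(242,266,14,80,95,64),},
'scene':{'blue':(280,246,12,100,130,64),'cork':(351,151,16,5,20,73),'red':(244,194,12,170,8,52)}}
for n in W:
    g=grab(n);h=cv2.cvtColor(g['pixels'],cv2.COLOR_BGR2HSV).astype(int)
    for k,(u,v,r,a,b,z) in W[n].items():
        p=h[v-r:v+r+1,u-r:u+r+1];H=p[...,0]
        m=((H>=a)&(H<=b) if a<b else (H>=a)|(H<=b))&(p[...,1]>90)&(p[...,2]>(130 if k=='cork' else 50))
        nn,l,st,c=cv2.connectedComponentsWithStats(m.astype(np.uint8));i=1+st[1:,4].argmax()
        q=c[i]+[u-r,v-r];print(n,k,q.round(1),st[i],plane(g,*q,z).round(1))
    x,y=(398,148) if n=='top' else (351,151)
    for vv in (y-4,y,y+4):print([tuple(int(t) for t in h[vv,xx]) for xx in range(x-18,x+19,6)])
g=grab('top')
a=g['pixels'][90:290,210:430];cv2.imwrite('pics/c1.png',cv2.resize(a,None,fx=3.6,fy=3,interpolation=cv2.INTER_CUBIC)[:600,:792])
E
```

```text
top blue [266.1 221.9] [  6   8  13  13 141] [459.2 111.3  64. ]
top cork [397.1 148.1] [  6   8  23  21 373] [ 583.4 -150.4   73. ]
top red [270.3 140.8] [  6   5  15  16 172] [624.6  96.8  52. ]
top pink [290.3 266.8] [  3   3  22  23 244] [371.6  70.4  64. ]
top teal [242. 266.] [  4   4  21  21 361] [379.6 160.   64. ]
[(105, 4, 126), (10, 61, 126), (13, 129, 154), (14, 125, 161), (13, 120, 151), (75, 4, 124), (23, 18, 174)]
[(90, 6, 122), (14, 113, 145), (13, 127, 139), (13, 126, 154), (13, 124, 156), (90, 6, 123), (24, 19, 184)]
[(80, 6, 127), (15, 41, 112), (12, 122, 182), (13, 128, 157), (14, 125, 171), (90, 2, 121), (28, 17, 176)]
scene blue [279.1 245.9] [  5   6  13  13 143] [455.9 114.   64. ]
scene cork [351.1 150.8] [  6   9  21  14 226] [ 582.  -149.8   73. ]
scene red [244.  191.9] [  5   4  15  13 148] [622.2  98.   52. ]
[(37, 16, 145), (54, 10, 131), (14, 158, 174), (14, 163, 172), (15, 152, 175), (24, 24, 169), (25, 28, 202)]
[(66, 10, 130), (48, 10, 127), (14, 167, 171), (15, 162, 184), (15, 161, 169), (30, 13, 136), (23, 28, 189)]
[(72, 10, 128), (70, 12, 129), (15, 166, 149), (15, 161, 188), (15, 164, 157), (60, 8, 129), (23, 30, 188)]
```

View pics/c1.png

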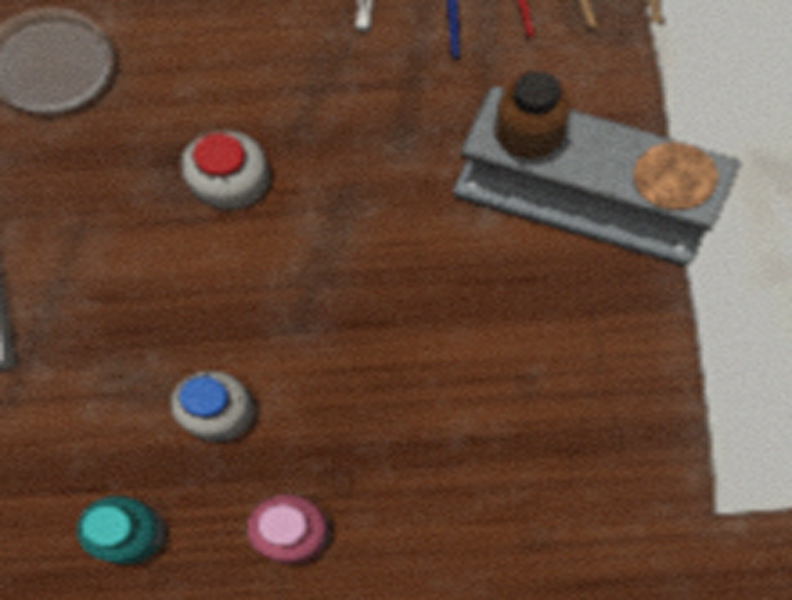

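The crop confirms the layout. The two views agree within 4 mm: bottle about (457,112), cork about (583,-150). The plank is turned about 18°, with the brown bottle on its +y end. I'll grip across the plank's width at yaw of about 71°. First I move above the bottle.

>>> send_rows(commands="1 0.469 -0.490 0 -53.4;1 0.469 -0.490 0 -53.4;1 0.469 -0.490 0 -53.4;1 0.469 -0.490 0 -53.4;1 0.469 -0.490 0 -53.4")

```text
time: 0.67
eef_pos: [252.8, -310.0, 239.2]
orientation: [3.142, -0.0, 0.944]
ft_force: [0.9, -0.1, 0.3]
grip_width: 85.5
gripper_force: 0.0
```

```bash
cat >> h.py <<'E'
def to(p,yaw):
    s=arm.observe();y=s['orientation'][2];e=np.array(p)-s['eef_pos']
    print('t',s['time'],'pos',np.round(s['eef_pos'],1),'rpy',np.round(s['orientation'],3),'F',np.round(s['ft_force'],1),'w',round(s['grip_width'],1))
    print('d',np.round([np.cos(y)*e[0]+np.sin(y)*e[1],np.sin(y)*e[0]-np.cos(y)*e[1],-e[2]],1),'tw',round(np.degrees(y)-yaw,1))
E
python3 - <<'E'
from h import *
to([457,112,200],71.4)
E
```

```text
t 0.6667 pos [ 252.8 -310.   239.2] rpy [ 3.142 -0.     0.944] F [ 0.9 -0.1  0.3] w 85.5
d [461.5 -82.2  39.2] tw -17.3
```

>>> send_rows(commands="0.6 0.462 -0.082 0.04 -17.3;0.6 0.462 -0.082 0.04 -17.3;0.6 0.462 -0.082 0.04 -17.3;0.6 0.462 -0.082 0.04 -17.3;0.6 0.462 -0.082 0.04 -17.3")

```text
time: 1.08
eef_pos: [344.4, -123.5, 221.7]
orientation: [3.141, 0.0, 1.24]
ft_force: [1.1, -1.0, -0.3]
grip_width: 68.2
gripper_force: 0.0
```

```bash
python3 - <<'E'
from h import *
to([457,112,200],71.4)
E
```

```text
t 1.0833 pos [ 344.4 -123.5  221.7] rpy [3.141 0.    1.24 ] F [ 1.1 -1.  -0.3] w 68.2
d [259.3  30.1  21.7] tw -0.3
```

>>> send_rows(commands="0.6 0.259 0.03 0.022 0;0.6 0.259 0.03 0.022 0;0.6 0.259 0.03 0.022 0;0.6 0.259 0.03 0.022 0;0.6 0.259 0.03 0.022 0")

```text
time: 1.5
eef_pos: [433.9, 64.2, 204.1]
orientation: [3.141, -0.0, 1.241]
ft_force: [1.0, 0.2, 0.9]
grip_width: 68.1
gripper_force: 0.0
```

```bash
python3 - <<'E'
from h import *
to([457,112,200],71.4)
g=grab('wrist','w1');print(ray(g,320,200),proj(g,np.array([457,112,64])))
E
```

```text
t 1.5 pos [433.9  64.2 204.1] rpy [ 3.141 -0.     1.241] F [1.  0.2 0.9] w 68.1
d [52.7  6.4  4.1] tw -0.3
(array([459.80886388, 141.60871475, 339.14237596]), array([-0.09650662, -0.30204033, -0.94841848])) (np.float64(325.4833030120998), np.float64(136.2882186864319))
```

View pics/w1.png

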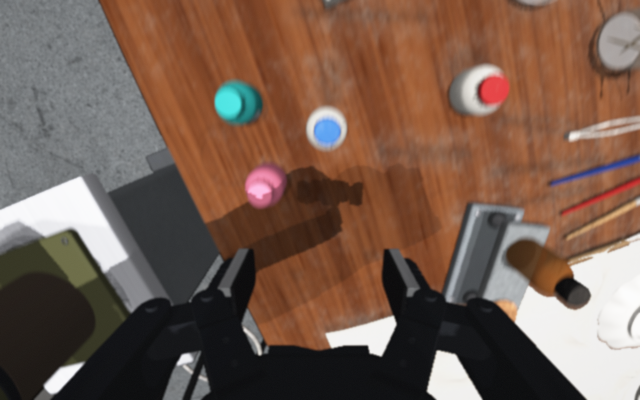

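The wrist view shows the blue bottle at about (327,130). The cap is near the camera's nadir, so it gives a good fix.

```bash
python3 - <<'E'
from h import *
for n,(u,v) in {'wrist':(327,130),'scene':(279,246)}.items():
    g=grab(n);h=cv2.cvtColor(g['pixels'],cv2.COLOR_BGR2HSV);m=cv2.inRange(h,(100,100,60),(130,255,255))
    nn,l,st,c=cv2.connectedComponentsWithStats(m)
    i=min(range(1,nn),key=lambda i:np.hypot(*(c[i]-[u,v]))+(99 if st[i,4]<40 else 0))
    x0,y0,w,hh,a=st[i];print(n,c[i],st[i],plane(g,*c[i],64).round(1),plane(g,x0+(w-1)/2,y0+(hh-1)/2,64).round(1))
to([457,112,200],71.4)
E
```

```text
wrist [324.7587477  142.97974217] [312 130  26  27 543] [458.8 113.8  64. ] [458.5 113.8  64. ]
scene [279.03597122 245.78417266] [273 240  13  13 139] [456.1 114.   64. ] [455.7 114.3  64. ]
t 1.65 pos [434.4  64.5 203.7] rpy [-3.142 -0.     1.246] F [-1.6 -1.   0.1] w 68.2
d [52.2  6.3  3.7] tw 0.0
```

>>> send_rows(commands="0.6 0.030 0.004 0.0 0;0.6 0.0535 0.0074 0.03 0;0.6 0.0535 0.0074 0.07 0;0.6 0.0535 0.0074 0.09 0;0.6 0.0535 0.0074 0.09 0")

```text
time: 2.07
eef_pos: [453.4, 108.3, 110.0]
orientation: [-3.133, 0.006, 1.24]
ft_force: [-1.1, -0.2, -0.1]
grip_width: 68.1
gripper_force: 0.0
```

```bash
python3 - <<'E'
from h import *
to([458.5,113,17],71.4)
E
```

```text
t 2.0667 pos [453.4 108.3 110. ] rpy [-3.133  0.006  1.24 ] F [-1.1 -0.2 -0.1] w 68.1
d [ 6.1  3.3 93. ] tw -0.4
```

>>> send_rows(commands="0.6 0 0 0 0;0.6 0 0 0 0;0.6 0 0 0 0")

```text
time: 2.32
eef_pos: [459.4, 109.8, 116.0]
orientation: [3.139, -0.002, 1.24]
ft_force: [-0.3, 0.9, 0.0]
grip_width: 68.5
gripper_force: 0.0
```

```bash
python3 - <<'E'
from h import *
to([458.5,113,17],71.4)
E
```

```text
t 2.3167 pos [459.4 109.8 116. ] rpy [ 3.139e+00 -2.000e-03  1.240e+00] F [-0.3  0.9  0. ] w 68.5
d [ 2.7 -1.8 99. ] tw -0.4
```

>>> send_rows(commands="0.6 0.0027 -0.0018 0.03 0;0.6 0.0027 -0.0018 0.06 0;0.6 0.0027 -0.0018 0.085 0;0.6 0.0027 -0.0018 0.099 0;0.6 0.0027 -0.0018 0.099 0")

```text
time: 2.73
eef_pos: [456.0, 112.7, 14.0]
orientation: [-3.139, 0.001, 1.24]
ft_force: [-0.5, -0.6, -0.5]
grip_width: 68.5
gripper_force: 0.0
```

>>> send_rows(commands="0.6 0 0 0 0;0.6 0 0 0 0")

```text
time: 2.9
eef_pos: [458.8, 113.6, 16.8]
orientation: [3.139, -0.002, 1.24]
ft_force: [-0.3, -0.6, 0.4]
grip_width: 68.6
gripper_force: 0.0
```

```bash
python3 - <<'E'
from h import *
to([458.5,113,17],71.4)
g=grab('wrist','w2');h=cv2.cvtColor(g['pixels'],cv2.COLOR_BGR2HSV);m=cv2.inRange(h,(100,100,60),(130,255,255))
nn,l,st,c=cv2.connectedComponentsWithStats(m);i=1+st[1:,4].argmax();print(st[i],c[i],plane(g,*c[i],64))
E
```

```text
t 2.9 pos [458.8 113.6  16.8] rpy [ 3.139e+00 -2.000e-03  1.240e+00] F [-0.3 -0.6  0.4] w 68.6
d [-0.6 -0.1 -0.2] tw -0.3
[ 287  287   66   64 3425] [319.0729927  319.32262774] [460.0735276  118.26335077  64.        ]
```

View pics/w2.png

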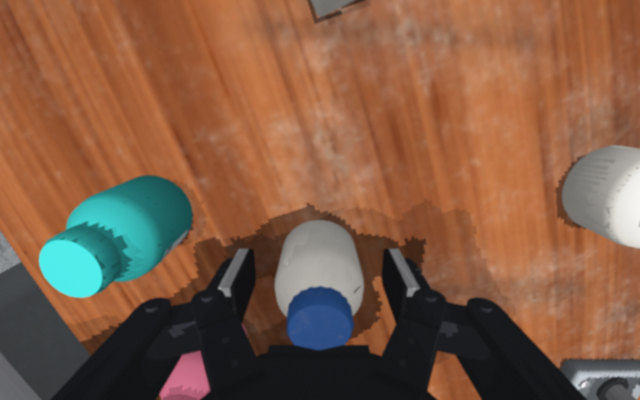

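The bottle sits between the fingers: cap at (319,319), fingers at x of about 237 and 400. I'll close.

>>> send_rows(commands="-1 0 0 0 0;-1 0 0 0 0;-1 0 0 0 0;-1 0 0 0 0;-1 0 0 0 0")

```text
time: 3.37
eef_pos: [458.2, 113.6, 16.5]
orientation: [3.139, -0.001, 1.241]
ft_force: [0.1, -0.4, 6.5]
grip_width: 40.8
gripper_force: 59.8
```

>>> send_rows(commands="-1 0 0 0 0;-1 0 0 -0.02 0;-1 0 0 -0.05 0;-1 0 0 -0.08 0;-1 0 0 -0.08 0")

```text
time: 3.78
eef_pos: [460.9, 114.3, 100.3]
orientation: [3.133, -0.005, 1.241]
ft_force: [0.7, -0.6, -0.4]
grip_width: 40.5
gripper_force: 60.8
```

```bash
python3 - <<'E'
from h import *
to([583,-150,180],71.4)
# plank direction / cork check in top view, bottle base vs TCP in scene
for n,p in (('top',(398,148)),('scene',(351,151))):
    g=grab(n);h=cv2.cvtColor(g['pixels'],cv2.COLOR_BGR2HSV);m=cv2.inRange(h,(5,80,100),(22,255,255))
    w=np.zeros_like(m);cv2.circle(w,p,16,255,-1);m&=w
    m=cv2.morphologyEx(m,cv2.MORPH_CLOSE,np.ones((3,3)));c=max(cv2.findContours(m,0,2)[0],key=cv2.contourArea)
    e=cv2.fitEllipse(c);print(n,e,plane(g,*e[0],73).round(1))
    for q in cv2.boxPoints(e): print(plane(g,*q,73).round(0))
# brown cap
g=grab('top');h=cv2.cvtColor(g['pixels'],cv2.COLOR_BGR2HSV)
m=(h[105:135,345:375,2]<45).astype(np.uint8);nn,l,st,c=cv2.connectedComponentsWithStats(m);i=1+st[1:,4].argmax();q=c[i]+[345,105];print('cap',st[i],q,plane(g,*q,146))
g=grab('wrist','w3')
E
```

```text
t 3.7833 pos [460.9 114.3 100.3] rpy [ 3.133 -0.005  1.241] F [ 0.7 -0.6 -0.4] w 40.5
d [-210.5  201.1  -79.7] tw -0.3
top ((397.0423583984375, 148.33407592773438), (21.114973068237305, 22.53252410888672), 107.65909576416016) [ 582.9 -150.1   73. ]
[ 612. -138.   73.]
[ 594. -179.   73.]
[ 555. -162.   73.]
[ 572. -122.   73.]
scene ((350.9532470703125, 151.1448516845703), (13.854853630065918, 20.34170913696289), 94.43167114257812) [ 581.4 -149.1   73. ]
[ 613. -146.   73.]
[ 584. -181.   73.]
[ 550. -152.   73.]
[ 579. -118.   73.]
cap [ 8 16 11  7 32] [357.53125 124.9375 ] [608.72160523 -70.89547096 146.        ]
```

View pics/w3.png

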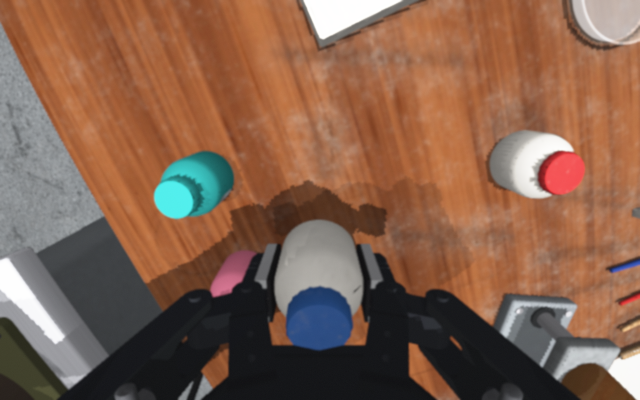

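The bottle is held upright, with an opening of 40.5 mm and a grip of 60 N. The cork is at about (582.5,-150) and the brown bottle at about (609,-71). I'll lift and carry it over.

>>> send_rows(commands="-1 0 0 -0.035 0;-1 -0.01 0.01 -0.07 0;-1 -0.03 0.03 -0.09 0;-1 -0.055 0.053 -0.09 0;-1 -0.08 0.077 -0.09 0")

```text
time: 4.4
eef_pos: [504.5, 12.0, 185.4]
orientation: [3.141, -0.0, 1.243]
ft_force: [0.8, -0.2, -2.0]
grip_width: 40.7
gripper_force: 61.0
```

>>> send_rows(commands="-1 -0.025 0.024 0 0;-1 -0.05 0.048 0 0;-1 -0.075 0.072 0 0;-1 -0.095 0.091 0 0;-1 -0.11 0.105 0 0")

```text
time: 4.82
eef_pos: [567.5, -127.8, 182.8]
orientation: [-3.139, 0.001, 1.239]
ft_force: [0.4, 0.3, -1.5]
grip_width: 40.9
gripper_force: 61.0
```

>>> send_rows(commands="-1 -0.01 0.01 0 0;-1 -0.01 0.01 0 0;-1 -0.01 0.01 0 0;-1 -0.01 0.01 0 0")

```text
time: 5.15
eef_pos: [572.8, -137.1, 184.2]
orientation: [-3.139, -0.0, 1.241]
ft_force: [0.2, -0.7, -0.8]
grip_width: 40.8
gripper_force: 61.0
```

```bash
python3 - <<'E'
from h import *
to([582.5,-150,92],71.4)
grab('scene','s1')
g=grab('wrist');grab('top','t1')
E
```

```text
t 5.15 pos [ 572.8 -137.1  184.2] rpy [-3.139 -0.     1.241] F [ 0.2 -0.7 -0.8] w 40.8
d [-9.1 13.4 92.2] tw -0.3
```

>>> send_rows(commands="-1 -0.0091 0.0134 0 0;-1 -0.0091 0.0134 0.02 0;-1 -0.0091 0.0134 0.045 0;-1 -0.0091 0.0134 0.065 0;-1 -0.0091 0.0134 0.078 0")

```text
time: 5.72
eef_pos: [582.1, -149.8, 105.2]
orientation: [-3.139, 0.0, 1.242]
ft_force: [0.0, -0.4, -1.0]
grip_width: 40.7
gripper_force: 61.0
```

>>> send_rows(commands="-1 0 0 0 0;-1 0 0 0 0;-1 0 0 0 0;-1 0 0 0 0")

```text
time: 6.05
eef_pos: [584.7, -151.0, 108.7]
orientation: [3.139, -0.0, 1.241]
ft_force: [-0.9, 0.5, -0.4]
grip_width: 41.0
gripper_force: 61.0
```

```bash
python3 - <<'E'
from h import *
to([582.5,-150,90.5],71.4)
a=grab('scene')['pixels'][90:220,260:440];b=grab('wrist')['pixels']
a=cv2.resize(a,(500,361),interpolation=3)
b=cv2.resize(b[200:400,220:520],(300,200))
o=np.zeros((361,800,3),np.uint8);o[:,:500]=a;o[:200,500:]=b;cv2.imwrite('pics/s2.png',o)
E
```

```text
t 6.05 pos [ 584.7 -151.   108.7] rpy [ 3.139 -0.     1.241] F [-0.9  0.5 -0.4] w 41.0
d [ 0.3 -2.4 18.2] tw -0.3
```

View pics/s2.png

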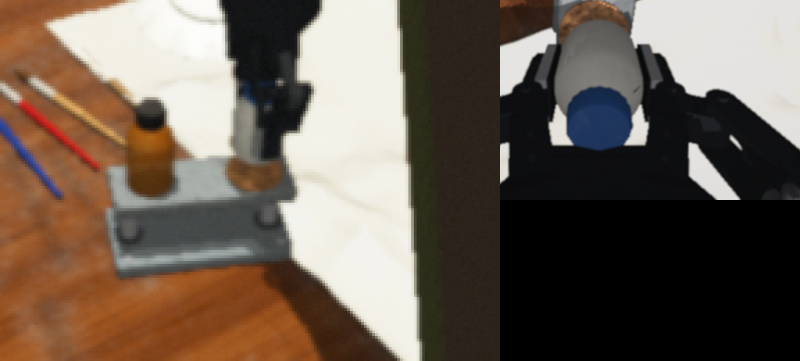

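The bottle hangs over the cork and is upright. The cork shows a few px left of the bottle in the wrist view, which matches the remaining -2.4 mm along tool y. I'll lower it gently.

>>> send_rows(commands="-1 0.0003 -0.0024 0.004 0;-1 0.0003 -0.0024 0.008 0;-1 0.0003 -0.0024 0.012 0;-1 0.0003 -0.0024 0.015 0;-1 0.0003 -0.0024 0.015 0")

```text
time: 6.57
eef_pos: [580.6, -149.8, 91.0]
orientation: [-3.14, 0.0, 1.241]
ft_force: [0.2, 0.3, -0.2]
grip_width: 40.8
gripper_force: 61.0
```

```bash
python3 - <<'E'
from h import *
to([582.5,-150,89.5],71.4)
g=grab('wrist');h=cv2.cvtColor(g['pixels'],cv2.COLOR_BGR2HSV);m=cv2.inRange(h,(5,80,90),(22,255,255))
for v in range(196,250,6):
    x=np.flatnonzero(m[v,240:400])+240
    if len(x):print(v,x[0],x[-1],len(x),plane(g,x[0],v,73).round(1),plane(g,x[-1],v,73).round(1))
E
```

```text
t 6.5667 pos [ 580.6 -149.8   91. ] rpy [-3.14   0.     1.241] F [ 0.2  0.3 -0.2] w 40.8
d [0.5 1.8 1.5] tw -0.3
196 240 399 67 [ 549.4 -104.4   73. ] [ 633.4 -133.2   73. ]
202 240 379 21 [ 548.  -107.7   73. ] [ 621.9 -133.    73. ]
214 307 339 33 [ 581.2 -126.7   73. ] [ 598.4 -132.6   73. ]
220 294 347 33 [ 573.  -127.8   73. ] [ 601.7 -137.6   73. ]
226 288 353 21 [ 568.4 -130.1   73. ] [ 603.8 -142.3   73. ]
232 285 354 11 [ 565.4 -133.1   73. ] [ 603.3 -146.1   73. ]
```

>>> send_rows(commands="-1 0 0 0 0;-1 0 0 0 0;-1 0 0 0 0")

```text
time: 6.87
eef_pos: [581.6, -150.1, 92.3]
orientation: [3.141, -0.0, 1.241]
ft_force: [0.1, 0.1, -0.5]
grip_width: 40.6
gripper_force: 61.0
```

```bash
python3 - <<'E'
from h import *
to([582.2,-149.5,89.5],71.4)
E
```

```text
t 6.8667 pos [ 581.6 -150.1   92.3] rpy [ 3.141 -0.     1.241] F [ 0.1  0.1 -0.5] w 40.6
d [0.8 0.4 2.8] tw -0.3
```

>>> send_rows(commands="-1 0.0006 0.0004 0.001 0;-1 0.0006 0.0004 0.002 0;-1 0.0006 0.0004 0.0025 0;-1 0.0006 0.0004 0.003 0;-1 0.0006 0.0004 0.003 0")

```text
time: 7.28
eef_pos: [582.0, -149.6, 89.5]
orientation: [3.141, -0.0, 1.241]
ft_force: [-1.4, 0.8, 2.6]
grip_width: 40.9
gripper_force: 61.2
```

>>> send_rows(commands="-1 0 0 0 0;-1 0 0 0 0")

```text
time: 7.45
eef_pos: [582.0, -149.6, 89.5]
orientation: [3.141, -0.0, 1.241]
ft_force: [-1.5, 0.7, 4.7]
grip_width: 40.9
gripper_force: 61.2
```

The force has risen to +4.7 N, so the bottle is in contact. I'll release to about 68 mm of opening, slowly.

>>> send_rows(commands="0.1 0 0 0 0;0.2 0 0 0 0;0.4 0 0 0 0;0.6 0 0 0 0;0.6 0 0 0 0")

```text
time: 7.87
eef_pos: [582.0, -149.6, 88.9]
orientation: [-3.141, 0.0, 1.241]
ft_force: [-0.4, -0.2, -0.0]
grip_width: 68.4
gripper_force: 0.0
```

>>> send_rows(commands="0.6 0 0 0 0;0.6 0 0 -0.015 0;0.6 0 0 -0.045 0;0.6 0 0 -0.08 0;0.6 0 0 -0.115 0")

```text
time: 8.28
eef_pos: [581.2, -149.4, 204.6]
orientation: [-3.14, 0.0, 1.241]
ft_force: [1.3, -0.7, -0.9]
grip_width: 68.2
gripper_force: 0.0
```

>>> send_rows(commands="0.6 -0.03 0 0 0;0.6 -0.07 0 -0.03 0;0.6 -0.11 0 -0.05 0;0.6 -0.13 0 -0.05 0;0.6 -0.13 0 -0.05 0")

```text
time: 8.7
eef_pos: [539.3, -278.0, 256.5]
orientation: [3.137, 0.003, 1.235]
ft_force: [0.4, 0.8, 0.3]
grip_width: 67.9
gripper_force: 0.0
```

```bash
python3 - <<'E'
from h import *
to([582.2,-149.5,89.5],71.4)
for n in ('wrist','scene','top'):
    g=grab(n);p=proj(g,np.array([582.,-149.5,137]));print(n,np.round(p))
    h=cv2.cvtColor(g['pixels'],cv2.COLOR_BGR2HSV);m=cv2.inRange(h,(100,100,60),(130,255,255))
    nn,l,st,c=cv2.connectedComponentsWithStats(m)
    for i in range(1,nn):
        if st[i,4]>40 and np.hypot(*(c[i]-p))<40: print(c[i],st[i],plane(g,*c[i],137).round(1))
    if n=='wrist':b=g['pixels']
    if n=='scene':a=cv2.resize(g['pixels'][80:220,270:440],(437,360),interpolation=3)
o=np.zeros((360,797,3),np.uint8);o[:,:437]=a;o[:225,437:]=cv2.resize(b,(360,225));cv2.imwrite('pics/f.png',o)
E
```

```text
t 8.7 pos [ 539.3 -278.   256.5] rpy [3.137e+00 3.000e-03 1.235e+00] F [0.4 0.8 0.3] w 67.9
d [135.5  -1.8 167. ] tw -0.6
wrist [316.  33.]
[315.08944954  32.7706422 ] [300  16  32  35 872] [ 581.7 -149.1  137. ]
scene [353. 129.]
[353.27272727 130.30681818] [348 126  11  10  88] [ 577.4 -146.4  137. ]
top [402. 138.]
[402.22916667 137.91666667] [396 132  14  13 144] [ 581.4 -150.   137. ]
```

View pics/f.png

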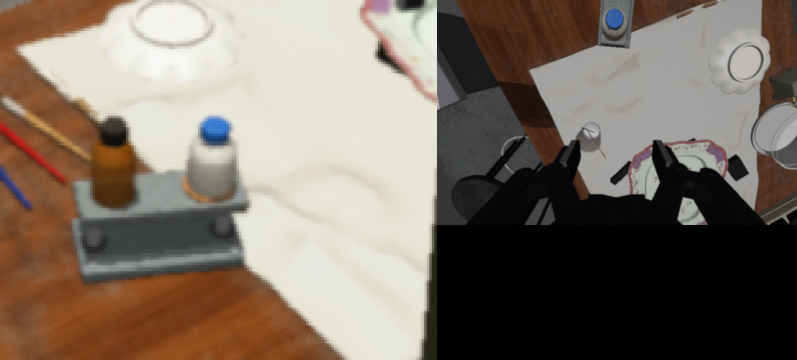

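The bottle stands upright and centred on the cork: its cap is at (581.5,-149.5) against the cork at (582,-149.5). The brown bottle still stands on its end of the plank, and the gripper is clear.

>>> send_rows(commands="0.6 0 0 0 0;0.6 0 0 0 0;0.6 0 0 0 0")

```text
time: 9.1
eef_pos: [540.0, -271.3, 253.5]
orientation: [-3.14, -0.0, 1.243]
ft_force: [0.9, 0.3, -0.2]
grip_width: 68.2
gripper_force: 0.0
```

```bash
python3 -c "
from rig import arm
print(arm.hand_in())"
```

```text
the job is handed in; nothing more can be done
None
```

The blue-capped bottle stands upright on the cork disc, within about 1 mm of its centre by the cameras; the brown bottle and red-capped pot were left alone, and the job was handed in at about 9 s of the 38 s allowed.

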